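Seat the bike light in its charging dock

ROBOT

A 6-joint arm with a two-finger parallel gripper is mounted at the origin on the work surface. World frame = base frame: x ahead of the robot, y to its left, z up, the work surface at z = 0. Lengths are in mm, angles in rad, forces in N, time in s.
With the tool pointing down it reaches from about 275 to 750 mm from the base axis. Payload 10.2 kg.
Tool frame: the origin (TCP) lies between the finger pads; the fingertips stand 8 mm ahead of it and the grasp point (between the pads) lies 11 mm behind it; z points along the fingers, y is the line along which they close (so a half turn about z gives the same grasp; the last joint's range is limited). The gripper opens to 85 mm and grips with 20 to 120 N. Pads are 22 mm wide; open, the fingers measure 114 mm over their backs; the gripper's body (76 mm by 85 mm) begins 54 mm behind the grasp point. The pads swing forward as they close: fully open they stand 13 mm farther back than shut.
Start: joints at [-1.362, 0.313, 1.498, -0, 1.331, -0.223], TCP at [219.704, -476.824, 239.294] pointing down, gripper open.
Joint ranges: [-2.94, 2.94], [-0.97, 2.17], [0.19, 2.56], [-1.23, 4.37], [0.02, 3.11], [-2.88, 2.88]. Speed limits (rad/s): [2.39, 2.39, 3.01, 3.14, 3.14, 3.14].

INTERFACE

Orientations are given as a unit quaternion [w, x, y, z].
In Python, from rig import * gives the robot as it stands.
- The arm moves only by the shell command python3 -m handwheel 'ROWS' [FORCE]. ROWS is JSON, a list that holds one entry, the list of rows, each a list of 7 numbers: the shift along the world's x, y, z in mm, then the turn, a rotation vector about the world's x, y, z in degrees, then the opening, from -1 (shut) to 1 (fully open). A call has 1 to 8 rows; each row shifts and turns the commanded pose from where the row before left it; what a row does not reach is not made up. A row lasts 1/8 s, in which the tool goes at most 62.5 mm and 10.7 degrees, less where a joint would pass 70% of its speed; a pose out of reach is approached as far as the arm can. A call is refused whole if a number of a shift passes 62.5 or a number of a turn 10.7, either way. A call with a gripper value outside its range is refused whole. The fingers move at their own pace and stop on an object; FORCE is the grip in N (left out, the last holds). Time passes only in rows, so rows that do not move let the fingers close. It gives the time, the measured TCP pose, the force, the opening and the grip force at its end, in the units of the state.
- sense(): the state, without advancing time (a new reading comes with each control period).
- capture(name): name is "scene" or "top" or "wrist"; returns a dict with "image" (400x640x3 uint8, red, green, blue), "fx", "fy", "cx", "cy" (pixels), "rvec" (rotation vector, rad) and "tvec" (3), from world to camera coordinates, as OpenCV has them; the wrist camera has in their place "hand_eye" (4x4, takes a point from camera to tool coordinates, whose origin is the TCP and whose axes are the flange's). Camera axes: x right, y down, z forward; pixel columns grow to the right and rows downward; lengths in mm; the calibration is good to about 2 mm. A picture is of the moment at which its call begins: read the wrist's pose just before it. There is no depth.
- finish_job(): hands the job in; it is judged then, once.
The state is a dict: "time_s": time; "joints": joint angles; "dq": joint speeds; "tau": joint torques, N m; "eef_pos": TCP position; "ee_rot": TCP orientation; "force": force on the tool from outside, world axes, zero at the start; "wrist_torque": the same for the moment, N m; "grip_width": opening from 0.0 (shut) to 1.0 (fully open); "grip_force": force on a finger pad.
Only numpy, scipy, OpenCV 4.12 (cv2) and the standard library are available. Lean on these libraries where they do the work, as an engineer would, in place of code of your own. Each camera call takes 0.05 s, during which the arm holds its last target. There are 200 camera calls.

TASK

The bike light needs charging. Clear the carabiner off the charging dock into the grey dish, then take the bike light out of its slot in the tray and seat it in the dock's pocket: on its back with the lens up, square and fully home, either way round. Leave everything else where it is.

Things in the scene. Friction and masses are not known exactly. Their poses are not given: they have to be found in the camera images.
- light: Bike light: flat red plastic block, 96 mm long (own y), 46 wide (own z), 28 thick (own x), 0.11 kg. Starts on a long edge in one of the tray's two slots (key box in the other), own z up, lens facing away from the robot, 24 mm showing above the slot. Origin: middle of that edge, at mid thickness. Too long to grip end to end; stood free on this edge it tips over when pushed near the top
- light_back (a point): Centre of the light's flat plain back (own -x side) with two small brass contacts, 23 mm in z and -14 mm in x from its origin; axes as light
- light_lens (a point): Centre of the light's clear ribbed lens (own +x side), 14 mm in x and 23 mm in z from its origin. The lens is the outer 6 mm of the thickness and 2 to 3 mm in from the red outline all round
- dock: The charging dock: a black plastic block, 74 mm (own x) by 124 mm (own y), 20 mm high, fixed to the bench, open pocket in its top. Origin: centre of its underside. Its long axis (own y) points roughly along world y, turned by up to 0.5 rad
- dock_pocket (a point): Centre of the pocket floor, 10 mm above the bench; axes as dock. The pocket is 50 mm (x) by 100 mm (y), 10 mm deep, with a 3 mm 45-degree lead-in round the mouth, so the light lies in it with 2 mm to spare on each side and its upper 18 mm standing out
- carabiner: Stainless oval carabiner of 9 mm round bar, 84 mm long (own x), 46 mm wide outside (own y), 0.075 kg, lying flat across the dock's rim at the start, its length roughly across the dock; its two long sides are straight and parallel for 38 mm. Origin: its middle, at its underside (z up)
- dish: Round shallow grey ceramic dish, loose, 0.5 kg, 136 mm across the rim, 28 mm high, flat inner floor 6 mm above the bench and about 90 mm across. Origin: centre of its underside
- tray: Wooden pull-out tray, fixed, 240 mm (own x) by 270 mm (own y), own -x side nearest the robot; floor 6 mm above the bench, rim 28 mm. Its sleeve, 87 mm high with a book and a little pot on top (up to 170 mm), starts 115 mm in +x from the origin. A brass knob sticks out 19 mm at the front, below the rim. Origin: centre of its underside
- slot_left (a point): Middle of the floor of the slot at the tray's front on its +y side, 6 mm above the bench: 30 mm wide (x), 123 mm long (y), walls up to 28 mm above the bench; axes as tray
- slot_right (a point): The same for the slot on the tray's -y side, end to end with the other
- bench_clear (a point): A point on the bench top, always the same: the middle of an empty stretch of at least 140 by 140 mm where things may be put down
- key_box: Black plastic key box, 26 x 94 x 50 mm with four small dials on one face, on edge in the other slot of the tray. Origin: centre of the edge it stands on. To be left alone
- votive: Small glass votive jar, 52 mm across, 58 mm high, with a white candle, in the tray. Origin: centre of its underside. To be left alone
- reflector: Round reflector, 60 mm across, 13 mm thick, lying in the tray. Origin: centre of its underside. To be left alone
- polish_tin: Round shoe-polish tin, 74 mm across, 25 mm high, on the bench. Origin: centre of its underside. To be left alone
- padlock: Padlock lying flat on the bench, body 40 x 42 x 18 mm, shackle towards own +x out to 48 mm. Origin: centre of the body's underside. To be left alone
- boot_brush: Wooden boot brush, 50 x 165 x 44 mm, on the bench beyond the dock. Origin: centre of its underside. To be left alone

How it is judged:
By the outcome, as a careful person would: the job done as asked, in the order asked, and still so for the second after the job is handed in, with the robot touching nothing.
It also fails if it takes over 67 s, if anything falls off the work surface, if the arm or the gripper's body presses on something with over 40 N, if the wrist force passes 120 N, or if a joint passes its speed limit or range.

## Working session

There is one attempt and no reset: what is moved stays moved. The work goes in short steps, Python scripts to look and compute and a shell command to move; the robot and the scene stay as the last step left them, time stands still between calls to the robot, and variables do not carry over. Pictures are saved under pics/ and viewed, at most 10 in all, crops included, and the job is handed in when it is done.

```bash
mkdir -p pics; ls
cat > h.py <<'E'
from rig import *
import numpy as np, cv2
from scipy.spatial.transform import Rotation as R
def cam(name):
    s=sense(); c=capture(name)
    K=np.array([[c["fx"],0,c["cx"]],[0,c["fy"],c["cy"]],[0,0,1.]])
    if "rvec" in c:
        Rm=cv2.Rodrigues(np.array(c["rvec"],float))[0]; A=Rm.T; o=-Rm.T@np.array(c["tvec"],float).ravel()
    else:
        q=s["ee_rot"]; T=np.eye(4); T[:3,:3]=R.from_quat([q[1],q[2],q[3],q[0]]).as_matrix(); T[:3,3]=s["eef_pos"]
        M=T@np.array(c["hand_eye"]); A=M[:3,:3]; o=M[:3,3]
    return c["image"],K,A,o
def plane(px,cm,z):
    _,K,A,o=cm
    px=np.atleast_2d(px).astype(float)
    d=(A@np.linalg.inv(K)@np.c_[px,np.ones(len(px))].T).T
    return o+d*((z-o[2])/d[:,2])[:,None]
def tri(p1,c1,p2,c2):
    d=[];o=[]
    for p,c in((p1,c1),(p2,c2)):
        v=c[2]@np.linalg.inv(c[1])@np.array([*p,1.]); d.append(v/np.linalg.norm(v)); o.append(c[3])
    t=np.linalg.lstsq(np.c_[d[0],-d[1]],o[1]-o[0],rcond=None)[0]
    a=o[0]+t[0]*d[0]; b=o[1]+t[1]*d[1]
    return (a+b)/2, np.linalg.norm(a-b)
def save(im,name): cv2.imwrite("pics/"+name,cv2.cvtColor(im,cv2.COLOR_RGB2BGR))
E
python3 - <<'E'
from h import *
import pickle
s=sense(); print(s)
d={}
for n in("scene","top"):
    d[n]=cam(n); save(d[n][0],n+"0.png"); print(n,d[n][3],d[n][2][:,2],d[n][1][0,0])
pickle.dump(d,open("c0.pkl","wb"))
E
```

```text
pics
{'time_s': 0.0, 'joints': array([-1.36238200e+00,  3.13452549e-01,  1.49844883e+00,  2.08946822e-05,
        1.33102455e+00, -2.23402747e-01]), 'dq': array([-1.11433285e-04, -4.07164120e-04, -3.73836785e-04, -6.96670008e-05,
        3.00249371e-04, -1.68185274e-03]), 'tau': array([ 4.25791077e-04, -4.12262070e+01, -2.59743011e+01, -1.02904498e-04,
        4.16356634e-03, -2.61837221e-05]), 'eef_pos': array([ 219.66193976, -476.55530299,  238.72935128]), 'ee_rot': array([-6.66543124e-04,  9.76782473e-01,  2.14232483e-01,  1.51424014e-05]), 'force': array([-0.74905137,  1.10149118, -0.16554353]), 'wrist_torque': array([ 0.03048529,  0.03707879, -0.0057414 ]), 'grip_force': 0.0, 'grip_width': 0.9989093430548245}
scene [1155.65960192  462.17219364  604.05867324] [-0.62391713 -0.50371998 -0.59748942] 376.7383894983014
top [436.83392518 -22.62214311 926.52114986] [ 0.13967044  0.00626131 -0.99017825] 384.99245279782895
```

```bash
python3 -c "
import rig;print([n for n in dir(rig) if n[0]!='_'])"
```

```text
['PlanningError', 'capture', 'finish_job', 'sense']
```

View pics/scene0.png

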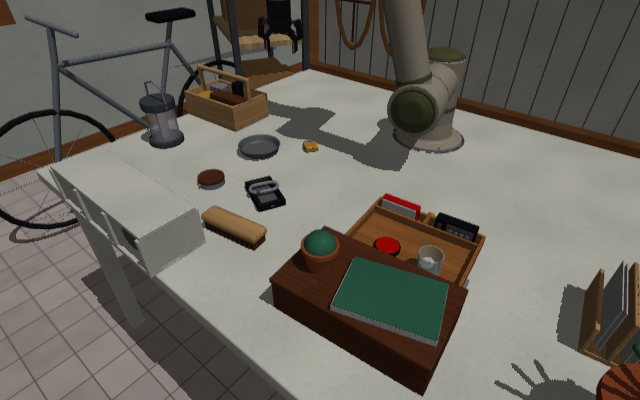

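View pics/top0.png

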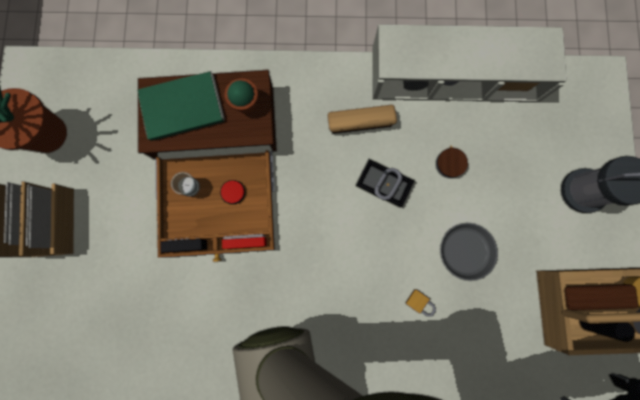

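Scene: dock with carabiner near (265,193), dish (258,147), light in slot (400,207). Top: dock (386,184), dish (469,251), red light (244,241) in the right slot (-y), key box (184,245).

Run:
```python
from h import *
import pickle
d=pickle.load(open("c0.pkl","rb")); t=d["top"]
for n,p,z in(("dockmid",(386,184),20),("carab",(389,182),29),("dish",(469,251),28),("light",(244,241),52),("lightL",(222,241),52),("lightR",(266,241),52),("empty",(310,230),0),("tin",(452,163),25),("padl",(420,302),18),("brush",(362,118),44),("knob",(219,257),15),("trayR",(273,251),28)):
    print(n,plane(p,t,z).round(0))
w=cam("wrist"); print(w[1],sense()["eef_pos"]); c=capture("wrist"); print(np.round(c["hand_eye"],2))
```

```text
dockmid [[ 605. -179.   20.]]
carab [[ 608. -185.   29.]]
dish [[ 449. -368.   28.]]
light [[462. 148.  52.]]
lightL [[461. 198.  52.]]
lightR [[463.  98.  52.]]
empty [[493.   1.   0.]]
tin [[ 658. -336.   25.]]
padl [[ 331. -256.   18.]]
brush [[ 759. -119.   44.]]
knob [[425. 212.  15.]]
trayR [[441.  84.  28.]]
[[320.99903491   0.         315.78426768]
 [  0.         320.99903491 200.6360798 ]
 [  0.           0.           1.        ]] [ 219.66501474 -476.6256881   238.90876384]
[[  -0.     -0.96   -0.27   68.25]
 [   1.     -0.     -0.     -0.17]
 [   0.     -0.27    0.96 -134.56]
 [   0.      0.      0.      1.  ]]
```

```bash
python3 -m handwheel '[[[46,37,0,0,0,0,1],[46,37,0,0,0,0,1],[46,37,0,0,0,0,1],[46,37,0,0,0,0,1],[46,37,0,0,0,0,1],[46,37,0,0,0,0,1],[46,37,0,0,0,0,1],[38,37,0,0,0,0,1]]]'
python3 -m handwheel '[[[0,0,0,0,0,0,1],[0,0,0,0,0,0,1]]]'
python3 - <<'E'
from h import *
import pickle
w=cam("wrist"); pickle.dump(w,open("w1.pkl","wb")); save(w[0],"w1.png"); print(sense()["eef_pos"],sense()["ee_rot"])
E
```

```text
time_s: 1.2
eef_pos: [581.1, -179.3, 239.0]
ee_rot: [-0.0, 0.977, 0.214, -0.0]
force: [0.1, -0.9, 0.1]
grip_width: 1.002
grip_force: 0.0
time_s: 1.45
eef_pos: [579.4, -181.1, 239.0]
ee_rot: [-0.0, 0.977, 0.214, -0.0]
force: [0.3, -0.3, -0.7]
grip_width: 1.0
grip_force: 0.0
[ 579.16508683 -181.5070557   239.18407201] [-4.67046727e-05  9.76874900e-01  2.13811540e-01 -2.27987257e-04]
```

View pics/w1.png

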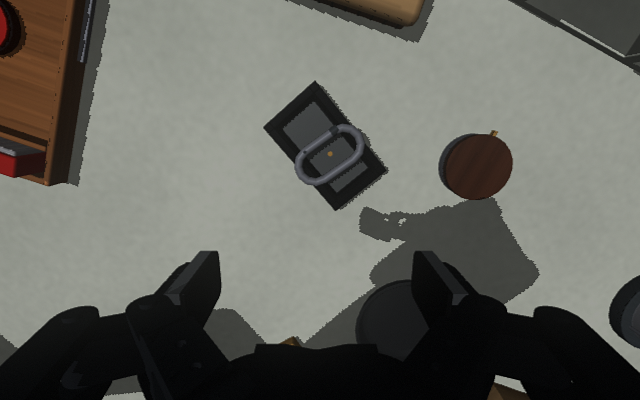

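Run:
```python
from h import *
import pickle
w=pickle.load(open("w1.pkl","rb")); t=pickle.load(open("c0.pkl","rb"))["top"]
cr=w[0][70:220,255:400]
save(cv2.resize(cr,None,fx=4,fy=4,interpolation=cv2.INTER_NEAREST),"w1c.png")
hs=cv2.cvtColor(w[0],cv2.COLOR_RGB2GRAY)
m=(hs<75).astype(np.uint8); m[:,:250]=0;m[:,400:]=0;m[:70]=0;m[222:]=0
m=cv2.morphologyEx(m,cv2.MORPH_CLOSE,np.ones((9,9)))
cn=max(cv2.findContours(m,0,1)[0],key=cv2.contourArea)
r=cv2.minAreaRect(cn); b=cv2.boxPoints(r); print(b)
for z in(0,20): print(plane(b,w,z).round(1), plane([r[0]],w,z))
P=plane(b,w,20)
for i in range(4): v=P[(i+1)%4]-P[i]; print(np.linalg.norm(v),np.degrees(np.arctan2(v[1],v[0])))
```

```text
[[257.72925  130.87386 ]
 [315.75232   78.958466]
 [393.71692  166.09541 ]
 [335.69385  218.0108  ]]
[[ 594.6 -100.8    0. ]
 [ 672.7 -137.6    0. ]
 [ 623.7 -260.8    0. ]
 [ 537.5 -226.7    0. ]] [[ 608.96164037 -179.64189996    0.        ]]
[[ 597.1 -103.6   20. ]
 [ 671.  -138.4   20. ]
 [ 624.7 -255.    20. ]
 [ 543.1 -222.8   20. ]] [[ 610.698778   -178.18067882   20.        ]]
81.69502399167663 -25.25525560743747
125.39867840252361 -111.67748864483427
87.74215386681118 158.47256336427554
130.87372919431172 65.60451795180028
```

View pics/w1c.png

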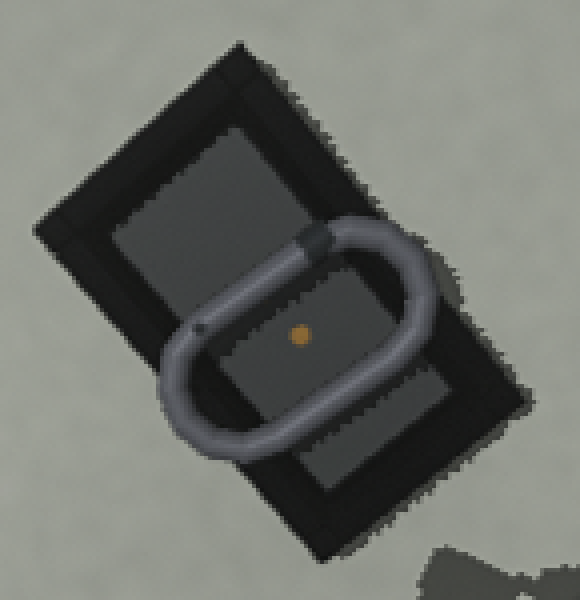

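Run:
```python
from h import *
import pickle
w=pickle.load(open("w1.pkl","rb"))
im=w[0].astype(int); print(im[70+84,255+49],im[70+100,255+80],im[70+60,255+50],im[70+75,255+108],im[70+80,255+85])
m=((im[...,2]-im[...,1]>=5)&(im.sum(2)<420)).astype(np.uint8); m[:,:255]=0;m[:,400:]=0;m[:70]=0;m[220:]=0
n,l,st,c=cv2.connectedComponentsWithStats(m); k=1+np.argmax(st[1:,4]); print(st[k],c[k])
ys,xs=np.where(l==k); P=plane(np.c_[xs,ys],w,24.5)[:,:2].astype(np.float32)
print(cv2.minAreaRect(P)); r=cv2.minAreaRect(P); b=cv2.boxPoints(r); 
for i in range(2): v=b[i+1]-b[i]; print(np.linalg.norm(v),np.degrees(np.arctan2(v[1],v[0])))
save(cv2.resize((l==k).astype(np.uint8)[70:220,255:400]*255,None,fx=3,fy=3)[...,None].repeat(3,2),"m.png")
# two-view height: same centroid by the top camera
t=pickle.load(open("c0.pkl","rb"))["top"]; im=t[0].astype(int)
sub=im[165:205,355:420]; mm=np.zeros(im.shape[:2],np.uint8); mm[160:208,350:420]=((im[...,2]-im[...,1]>=5)&(im.sum(2)<420))[160:208,350:420]
n2,l2,s2,c2=cv2.connectedComponentsWithStats(mm); k2=1+np.argmax(s2[1:,4]); print(s2[k2],c2[k2])
h=cv2.minAreaRect(np.c_[xs,ys].astype(np.float32)); y2,x2=np.where(l2==k2); h2=cv2.minAreaRect(np.c_[x2,y2].astype(np.float32)); print(h,h2,tri(h[0],w,h2[0],t))
print("cam",w[3],t[3])
```

```text
[76 78 83] [103 105 112] [65 67 67] [65 67 71] [60 63 63]
[295 124  69  62 893] [329.02911534 154.91489362]
((605.941650390625, -183.66029357910156), (44.59981155395508, 80.88883972167969), 60.32835006713867)
80.888885 -29.671625
44.599846 60.328293
[375 186   9  12  21] [377.95238095 192.14285714]
((328.9567565917969, 154.4405517578125), (40.951454162597656, 74.99189758300781), 53.97262954711914) ((378.1432800292969, 192.5127410888672), (12.5299654006958, 4.229860782623291), 61.38954162597656) (array([ 598.35387387, -184.57268352,  -81.70804905]), np.float64(17.923493726178904))
cam [ 641.40390858 -152.35256648  373.51408101] [436.83392518 -22.62214311 926.52114986]
```

```bash
python3 -m handwheel '[[[5,0,-20,0,0,-9.1,1],[5,0,-20,0,0,-9.1,1],[5,0,-20,0,0,-9.1,1],[5,0,-20,0,0,-9.1,1],[5,-1,-20,0,0,-9.1,1],[2,-1,-20,0,0,-9.1,1],[0,0,0,0,0,0,1],[0,0,0,0,0,0,1]]]'
cat > car.py <<'E'
from h import *
import pickle,sys
w1=pickle.load(open("w1.pkl","rb"))
def rect(w,lim=None):
    im=w[0].astype(int)
    m=((im[...,2]-im[...,1]>=5)&(im.sum(2)<420)&(im.sum(2)>150)).astype(np.uint8)
    n,l,st,c=cv2.connectedComponentsWithStats(m); k=1+np.argmax(st[1:,4]); print(st[k])
    ys,xs=np.where(l==k); p=np.c_[xs,ys].astype(np.float32)
    P=plane(p,w,24.5)[:,:2].astype(np.float32); r=cv2.minAreaRect(P); b=cv2.boxPoints(r)
    print("rect",r,[np.degrees(np.arctan2(*(b[i+1]-b[i])[::-1])).round(1) for i in(0,1)])
    return cv2.minAreaRect(p)[0]
if __name__=="__main__":
    w=cam("wrist"); pickle.dump(w,open("w2.pkl","wb")); save(w[0],"w2.png"); a=rect(w); b=rect(w1)
    print(tri(a,w,b,w1)); s=sense(); print(s["eef_pos"],s["ee_rot"])
E
python3 car.py
```

```text
time_s: 2.5
eef_pos: [606.7, -183.6, 120.4]
ee_rot: [0.0, 0.967, -0.257, 0.001]
force: [-0.4, -0.0, -0.6]
grip_width: 0.998
grip_force: 0.0
[ 288  180   61   78 1468]
rect ((597.0629272460938, -178.59481811523438), (44.9707145690918, 61.63949203491211), 59.77265930175781) [np.float32(-30.2), np.float32(59.8)]
[295 124  69  62 893]
rect ((605.941650390625, -183.66029357910156), (44.59981155395508, 80.88883972167969), 60.32835006713867) [np.float32(-29.7), np.float32(60.3)]
(array([ 607.76305009, -182.62542946,   52.42915395]), np.float64(4.421929127065819))
[ 606.81879918 -183.48896973  120.57665097] [ 2.16680346e-04  9.66465808e-01 -2.56793743e-01  8.77086908e-04]
```

Run:
```python
from h import *
im=cv2.imread("pics/w2.png"); cv2.imwrite("pics/w2c.png",cv2.resize(im[130:330,200:440],None,fx=3,fy=3,interpolation=cv2.INTER_NEAREST))
```

```text
(no output)
```

View pics/w2c.png

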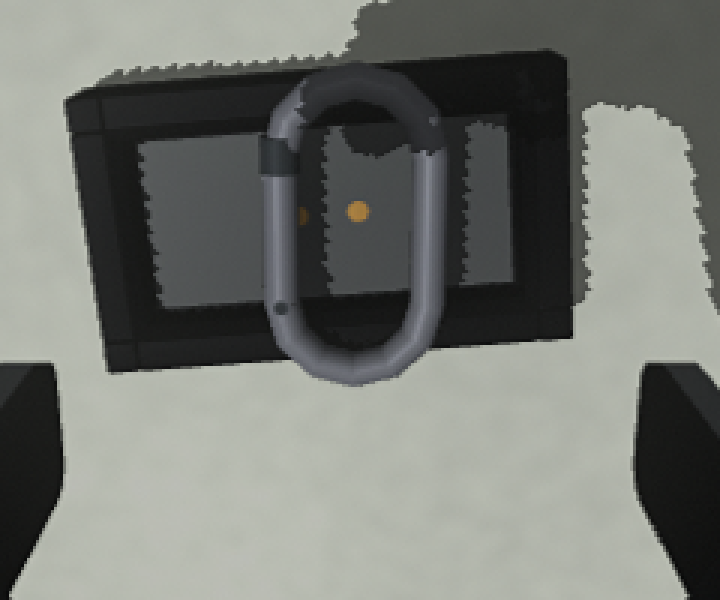

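The wrist view shows the carabiner upright in image, outline centre at about (318,205) full-frame, sitting centrally between the fingers (221, 411); gripper shadow had cut the mask.

Run:
```python
from h import *
import pickle
w1=pickle.load(open("w1.pkl","rb"));w=pickle.load(open("w2.pkl","rb"))
f=lambda x,y:(200+x/3-.5,130+y/3-.5); g=lambda x,y:(255+x/4-.5,70+y/4-.5)
print(plane([f(352,66),f(355,385),f(263,230),f(446,230),f(354.5,225)],w,24.5).round(1))
for n,a,b in(("ctr",f(354.5,225),g(298,338)),("spot",f(358,211),g(300,336)),("rivet",f(280,308),g(200,329)),("end1",f(355,385),g(178,430)),("dockTL",f(66,101),g(240,43)),("dockTR",f(567,60),g(530,402)),("dockBR",f(573,337),g(322,562)),("dockBL",f(108,372),g(36,230)),("pockTL",f(143,143),g(237,127)),("pBR",f(514,283),g(325,490))):
    print(n,tri(a,w,b,w1)[0].round(1),tri(a,w,b,w1)[1].round(1))
```

```text
[[ 642.  -203.7   24.5]
 [ 569.6 -163.2   24.5]
 [ 617.6 -164.2   24.5]
 [ 595.  -203.8   24.5]
 [ 607.4 -184.6   24.5]]
ctr [ 606.7 -184.    21. ] 0.4
spot [ 606.5 -185.2    9.3] 0.0
rivet [ 598.9 -158.4   28.8] 0.1
end1 [ 571.3 -164.2   28.6] 0.0
dockTL [ 669.2 -137.8   18.8] 0.5
dockTR [ 618.1 -248.5   26.1] 0.1
dockBR [ 550.9 -218.4   18.8] 0.8
dockBL [ 603.7 -107.8   21.4] 0.2
pockTL [ 650.2 -145.6    8.6] 0.4
pBR [ 568.7 -211.4    9.8] 1.2
```

```bash
python3 -m handwheel '[[[0,0,-25,0,0,0,0.3],[0,0,-25,0,0,0,0.3],[0,0,-20,0,0,0,0.3],[0,0,0,0,0,0,0.3],[0,0,-15,0,0,0,0.3],[0,0,-11,0,0,0,0.3],[0,0,0,0,0,0,0.3]]]'
python3 -m handwheel '[[[0,0,0,0,0,0,-0.2],[0,0,0,0,0,0,-0.4],[0,0,0,0,0,0,-0.4],[0,0,0,0,0,0,-0.4]]]' 30
```

```text
time_s: 3.42
eef_pos: [606.3, -182.6, 22.4]
ee_rot: [-0.0, 0.966, -0.258, -0.001]
force: [0.1, -0.4, -0.4]
grip_width: 0.655
grip_force: 0.0
time_s: 3.92
eef_pos: [606.9, -182.9, 23.6]
ee_rot: [0.0, 0.966, -0.258, 0.0]
force: [-0.3, 0.6, 1.8]
grip_width: 0.521
grip_force: 30.7
```

```bash
python3 -m handwheel '[[[0,0,15,0,0,0,-0.4],[0,0,35,0,0,0,-0.4],[0,0,35,0,0,0,-0.4],[0,0,0,0,0,0,-0.4]]]'
python3 - <<'E'
from h import *
import pickle
d=pickle.load(open("c0.pkl","rb"))
for n,(x0,x1,y0,y1) in(("top",(425,510,212,290)),("scene",(225,290,128,166))):
    c=d[n]; im=c[0].astype(int); g=im.sum(2); m=np.zeros(g.shape,np.uint8); m[y0:y1,x0:x1]=(g<330)[y0:y1,x0:x1]
    m=cv2.morphologyEx(m,cv2.MORPH_OPEN,np.ones((3,3)))
    cn=max(cv2.findContours(m,0,1)[0],key=cv2.contourArea); p=cn[:,0].astype(float)
    P=plane(p,c,28)[:,:2].astype(np.float32); print(n,cv2.boundingRect(cn),cv2.minEnclosingCircle(P),cv2.fitEllipse(P))
s=cam("top")[0];
E
```

```text
time_s: 4.42
eef_pos: [608.0, -183.4, 112.0]
ee_rot: [0.001, 0.966, -0.258, 0.003]
force: [0.0, -0.5, -1.3]
grip_width: 0.527
grip_force: 30.9
top (440, 223, 58, 58) ((449.6710205078125, -367.74334716796875), 66.63465881347656) ((449.23052978515625, -367.5196533203125), (130.15249633789062, 130.76478576660156), 151.62034606933594)
scene (237, 135, 43, 26) ((465.9023132324219, -357.6020812988281), 83.4302978515625) ((465.47796630859375, -358.0518798828125), (134.77508544921875, 164.9981231689453), 130.32469177246094)
```

```bash
python3 -m handwheel '[[[-18,-20,0,0,0,0,-0.4],[-26,-31,0,0,0,0,-0.4],[-26,-31,0,0,0,0,-0.4],[-26,-31,0,0,0,0,-0.4],[-26,-31,0,0,0,0,-0.4],[-26,-31,0,0,0,0,-0.4],[-10,-10,-10,0,0,0,-0.4],[0,0,-20,0,0,0,-0.4]]]'
python3 -m handwheel '[[[0,0,-25,0,0,0,-0.4],[0,0,-20,0,0,0,-0.4],[0,0,-10,0,0,0,-0.4],[0,0,-4,0,0,0,-0.4],[0,0,0,0,0,0,-0.4]]]'
```

```text
time_s: 5.48
eef_pos: [448.2, -368.1, 77.3]
ee_rot: [-0.0, 0.966, -0.258, -0.0]
force: [-0.2, -0.4, -1.9]
grip_width: 0.528
grip_force: 30.9
time_s: 6.1
eef_pos: [448.9, -367.8, 19.4]
ee_rot: [0.0, 0.966, -0.258, 0.0]
force: [0.6, 0.2, -0.3]
grip_width: 0.524
grip_force: 30.9
```

```bash
python3 -m handwheel '[[[0,0,-3,0,0,0,-0.4],[0,0,-2,0,0,0,-0.4],[0,0,0,0,0,0,-0.4]]]'
python3 -m handwheel '[[[0,0,0,0,0,0,0.25],[0,0,0,0,0,0,0.25],[0,0,0,0,0,0,0.25],[0,0,25,0,0,0,0.25],[0,0,40,0,0,0,0.4],[0,0,60,0,0,0,1],[0,0,60,0,0,0,1]]]'
```

```text
time_s: 6.48
eef_pos: [448.7, -367.8, 14.3]
ee_rot: [-0.0, 0.966, -0.258, -0.0]
force: [0.9, -0.0, -1.2]
grip_width: 0.52
grip_force: 30.9
time_s: 7.35
eef_pos: [448.5, -367.6, 201.2]
ee_rot: [-0.0, 0.966, -0.258, -0.0]
force: [-1.0, -0.6, -0.5]
grip_width: 1.005
grip_force: 0.0
```

```bash
python3 -m handwheel '[[[2,30,5,0,0,10,1],[2,45,5,0,0,10,1],[2,50,5,0,0,10,1],[2,50,5,0,0,10,1],[1,50,0,0,0,10,1],[1,50,0,0,0,10,1],[1,50,0,0,0,10,1],[1,50,0,0,0,10,1]]]'
python3 -m handwheel '[[[1,45,0,0,0,10,1],[1,40,0,0,0,10,1],[0,30,0,0,0,10,1],[0,26,0,0,0,9.7,1],[0,0,0,0,0,0,1],[0,0,0,0,0,0,1]]]'
python3 - <<'E'
from h import *
import pickle
w=cam("wrist"); pickle.dump(w,open("w3.pkl","wb")); save(w[0],"w3.png"); s=sense(); print(s["eef_pos"],s["ee_rot"])
t=cam("top"); pickle.dump(t,open("t3.pkl","wb")); save(t[0][200:300,400:520],"t3.png")
E
```

```text
time_s: 8.35
eef_pos: [460.5, 8.8, 219.5]
ee_rot: [0.0, 0.905, 0.426, 0.0]
force: [1.1, 0.3, -0.4]
grip_width: 1.0
grip_force: 0.0
time_s: 9.1
eef_pos: [462.7, 147.6, 219.3]
ee_rot: [0.0, 0.709, 0.705, -0.0]
force: [0.3, -0.2, -1.1]
grip_width: 1.003
grip_force: 0.0
[462.76276814 147.40667639 219.30993471] [ 7.05726711e-05  7.09117437e-01  7.05090385e-01 -6.31218442e-05]
```

View pics/w3.png

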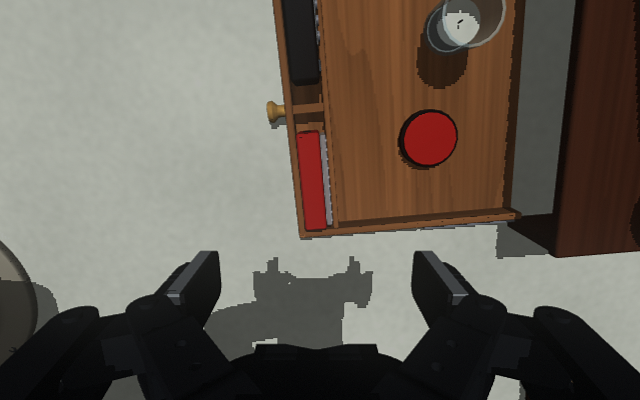

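The wrist view: red light top edge spans (297,133)–(327,230), tilted slightly, grey lens on the right (+x) side; key box above at (300,40), reflector (428,138).

Run:
```python
from h import *
import pickle
w=pickle.load(open("w3.pkl","rb")); t=pickle.load(open("c0.pkl","rb"))["top"]
def red(c,x0,x1,y0,y1,thr=80):
    im=c[0].astype(int); m=np.zeros(im.shape[:2],np.uint8); m[y0:y1,x0:x1]=((im[...,0]>thr)&(im[...,0]>3*im[...,1])&(im[...,0]>3*im[...,2]))[y0:y1,x0:x1]
    n,l,s,ce=cv2.connectedComponentsWithStats(m); k=1+np.argmax(s[1:,4]); print(s[k],ce[k]); ys,xs=np.where(l==k); return np.c_[xs,ys].astype(np.float32)
for z in(46,52):
    for nm,c,a in(("w",w,(280,345,115,245)),("t",t,(215,272,230,255))):
        p=red(c,*a,150); P=plane(p,c,z)[:,:2].astype(np.float32); r=cv2.minAreaRect(P); b=cv2.boxPoints(r); print(nm,z,r,[(round(float(np.linalg.norm(b[i+1]-b[i])),1),np.degrees(np.arctan2(*(b[i+1]-b[i])[::-1])).round(1)) for i in(0,1)])
        if z==52:
            print(b.round(1)); 
            # px corners at ends
            rr=cv2.minAreaRect(p); print(cv2.boxPoints(rr).round(1),rr[0])
print(w[3])
# lens strip profile across light mid row
print(w[0][180,285:345].astype(int).sum(1))
```

```text
Traceback (most recent call last):
ValueError: attempt to get argmax of an empty sequence
```

Run:
```python
from h import *
import pickle
t=pickle.load(open("t3.pkl","rb")); c=t[0][200:300,420:520]; w=pickle.load(open("w3.pkl","rb"))[0][115:245,270:345]
a=cv2.resize(c,(400,400)); b=cv2.resize(w,(230,400),interpolation=cv2.INTER_NEAREST); save(np.hstack([a,b]),"x3.png")
```

```text
(no output)
```

View pics/x3.png

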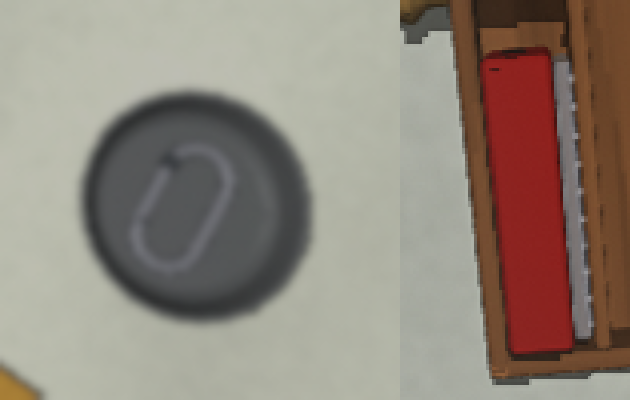

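The carabiner lies flat inside the dish; the light's red top edge and its grey lens (right) are clean.

```bash
cat > red.py <<'E'
from h import *
import pickle
def red(c,x0,x1,y0,y1):
    im=c[0].astype(int); m=np.zeros(im.shape[:2],np.uint8); m[y0:y1,x0:x1]=((im[...,0]>100)&(im[...,0]>2.5*im[...,1])&(im[...,0]>2.5*im[...,2]))[y0:y1,x0:x1]
    n,l,s,ce=cv2.connectedComponentsWithStats(m); k=1+np.argmax(s[1:,4]); ys,xs=np.where(l==k); return np.c_[xs,ys].astype(np.float32)
def show(c,p,z):
    P=plane(p,c,z)[:,:2].astype(np.float32); r=cv2.minAreaRect(P); b=cv2.boxPoints(r)
    print(z,np.round(r[0],1),[(round(float(np.linalg.norm(b[i+1]-b[i])),1),np.degrees(np.arctan2(*(b[i+1]-b[i])[::-1])).round(1)) for i in(0,1)]); return r
E
python3 - <<'E'
from red import *
w=pickle.load(open("w3.pkl","rb")); t=pickle.load(open("c0.pkl","rb"))["top"]
pw=red(w,280,345,115,245); pt=red(t,215,272,228,256)
for z in(46,52): show(w,pw,z); show(t,pt,z)
a=cv2.minAreaRect(pw)[0]; b=cv2.minAreaRect(pt)[0]; print(a,b,tri(a,w,b,t))
print(w[0][180,285:345].astype(int).sum(1))
E
```

```text
46 [459.1 148.8] [(96.2, np.float32(-85.4)), (21.0, np.float32(4.6))]
46 [458.  152.2] [(94.1, np.float32(-85.1)), (20.5, np.float32(4.9))]
52 [459.2 150.1] [(94.3, np.float32(-85.4)), (20.6, np.float32(4.6))]
52 [457.9 151. ] [(93.4, np.float32(-85.1)), (20.4, np.float32(4.9))]
(311.57421875, 180.74258422851562) (242.5553436279297, 242.8296661376953) (array([458.62844999, 151.49045716,  49.50764381]), np.float64(1.4488410050624951))
[488 489 491 493 496 501 518 424 238 210 237 246 242 234 211 158 168 203
 206 208 206 207 205 205 205 205 208 206 203 207 203 203 205 204 203 201
 183 129 336 350 347 354 362 326 175 192 240 248 254 240 231 229 226 223
 222 224 205 201 199 222]
```

```bash
python3 -m handwheel '[[[-1,2.5,-30,0,0,5,1],[0,0,-45,0,0,0,1],[0,0,-45,0,0,0,1],[0,0,-30,0,0,0,1],[0,0,-15,0,0,0,1],[0,0,-10,0,0,0,1],[0,0,-4,0,0,0,1],[0,0,0,0,0,0,1]]]'
python3 -m handwheel '[[[0,0,0,0,0,0,-0.2],[0,0,0,0,0,0,-0.6],[0,0,0,0,0,0,-0.6],[0,0,0,0,0,0,-0.6],[0,0,0,0,0,0,-0.6]]]' 40
```

```text
time_s: 10.2
eef_pos: [462.0, 150.7, 40.7]
ee_rot: [0.0, 0.677, 0.736, 0.0]
force: [-0.1, -0.3, 0.6]
grip_width: 1.003
grip_force: 0.0
time_s: 10.82
eef_pos: [461.9, 150.7, 40.6]
ee_rot: [0.0, 0.677, 0.736, 0.0]
force: [-1.3, -0.0, 5.0]
grip_width: 0.317
grip_force: 40.1
```

```bash
python3 -m handwheel '[[[0,0,8,0,0,0,-0.6],[0,0,25,0,0,0,-0.6],[0,0,40,0,0,0,-0.6],[5,-25,0,0,0,0,-0.6],[8,-40,0,0,0,0,-0.6],[8,-40,0,0,0,0,-0.6],[8,-35,0,0,0,0,-0.6],[4,-20,0,0,0,0,-0.6]]]'
python3 -m handwheel '[[[0,0,-20,0,0,0,-0.6],[0,0,-30,0,0,0,-0.6],[0,0,-15,0,0,0,-0.6],[0,0,-6,0,0,0,-0.6],[0,0,-4,0,0,0,-0.6],[0,0,0,0,0,0,-0.6]]]'
```

```text
time_s: 11.82
eef_pos: [494.8, -10.9, 113.5]
ee_rot: [0.0, 0.677, 0.736, -0.0]
force: [-0.6, 1.2, -2.4]
grip_width: 0.314
grip_force: 39.9
time_s: 12.58
eef_pos: [495.0, -9.3, 38.7]
ee_rot: [0.0, 0.677, 0.736, 0.0]
force: [0.3, 0.4, -0.5]
grip_width: 0.314
grip_force: 39.8
```

```bash
python3 -m handwheel '[[[0,0,-2,0,0,0,-0.6],[0,0,-2,0,0,0,-0.6],[0,0,0,0,0,0,-0.6],[0,0,0,0,0,0,-0.6]]]'
```

```text
time_s: 13.08
eef_pos: [494.9, -9.4, 34.6]
ee_rot: [0.0, 0.677, 0.736, 0.0]
force: [-0.9, -0.0, 4.7]
grip_width: 0.318
grip_force: 40.6
```

```bash
python3 -m handwheel '[[[0,0,0,0,0,0,-0.3],[0,0,0,0,0,0,0.3],[0,0,0,0,0,0,0.6],[0,0,20,0,0,0,0.6],[0,0,40,0,0,0,0.6],[25,2,10,0,0,0,-1],[27,2,0,0,0,0,-1],[0,0,0,0,0,0,-1]]]'
python3 - <<'E'
from h import *
import pickle
w=cam("wrist"); pickle.dump(w,open("w4.pkl","wb")); save(w[0],"w4.png"); s=sense(); print(s["eef_pos"],s["grip_width"])
E
```

```text
time_s: 14.08
eef_pos: [547.6, -5.3, 104.1]
ee_rot: [0.0, 0.676, 0.736, 0.0]
force: [0.3, -0.7, -0.3]
grip_width: 0.16
grip_force: 0.0
[546.53371519  -5.21948781 103.8174609 ] 0.07595271371776884
```

View pics/w4.png

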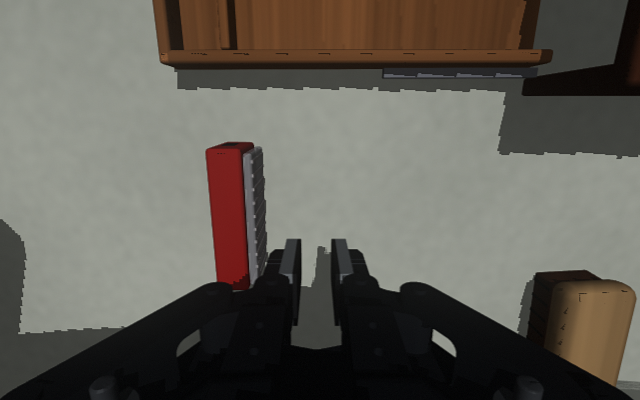

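The light stands at (207–265,143–290) in the wrist view, and the closed fingers are clear on its lens side.

```bash
python3 -m handwheel '[[[0,0,-30,0,0,0,-1],[0,0,-29,0,0,0,-1],[-10,-1,0,0,0,0,-1],[-8,-1,0,0,0,0,-1],[-6,0,0,0,0,0,-1],[-6,-1,0,0,0,0,-1],[-6,0,0,0,0,0,-1],[-6,-1,0,0,0,0,-1]]]'
python3 -m handwheel '[[[-6,0,0,0,0,0,-1],[-6,0,0,0,0,0,-1],[-5,0,0,0,0,0,-1],[0,0,0,0,0,0,-1],[0,0,0,0,0,0,-1]]]'
```

```text
time_s: 15.12
eef_pos: [504.9, -9.4, 45.8]
ee_rot: [0.001, 0.677, 0.736, 0.0]
force: [1.4, 1.1, 3.8]
grip_width: 0.0
grip_force: 1.5
time_s: 15.75
eef_pos: [487.4, -9.3, 45.4]
ee_rot: [-0.0, 0.677, 0.736, -0.0]
force: [0.7, 0.1, 7.1]
grip_width: -0.002
grip_force: 3.4
```

```bash
python3 -m handwheel '[[[0,0,60,0,0,0,-1],[-20,-40,60,0,0,0,0],[-20,-20,0,0,0,0,1],[0,0,0,0,0,0,1],[0,0,0,0,0,0,1]]]'
python3 - <<'E'
from h import *
import pickle
w=cam("wrist"); pickle.dump(w,open("w5.pkl","wb")); save(w[0],"w5.png"); s=sense(); print(s["eef_pos"],s["grip_width"])
t=cam("top"); pickle.dump(t,open("t5.pkl","wb"))
E
```

```text
time_s: 16.38
eef_pos: [450.7, -62.2, 154.8]
ee_rot: [-0.001, 0.677, 0.736, -0.0]
force: [0.0, 0.1, 0.7]
grip_width: 0.843
grip_force: 0.0
[450.8916499  -62.13818828 154.76281787] 0.9269882112910937
```

View pics/w5.png

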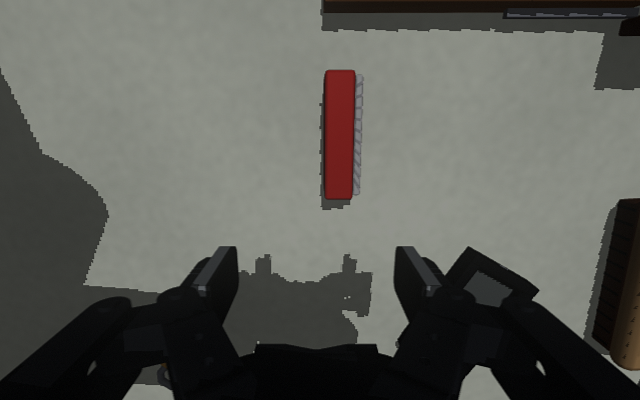

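The light is still standing at (324–363,70–200), lens on the right; it rocked back. Locate it.

Run:
```python
from red import *
w=pickle.load(open("w5.pkl","rb")); t=pickle.load(open("t5.pkl","rb")); w4=pickle.load(open("w4.pkl","rb"))
pw=red(w,300,380,50,215); p4=red(w4,190,270,130,300)
for z in(28,46): show(w,pw,z); show(w4,p4,z)
a=cv2.minAreaRect(pw)[0]
pt=red(t,280,400,200,270); print(len(pt), cv2.boundingRect(pt)); show(t,pt,46); print(tri(a,w,cv2.minAreaRect(pt)[0],t))
```

```text
28 [466.2 -11.9] [(99.9, np.float32(-84.7)), (20.4, np.float32(5.3))]
28 [487.7 -14.4] [(97.6, np.float32(-85.3)), (21.8, np.float32(4.7))]
46 [464.8 -10.7] [(93.0, np.float32(-84.7)), (19.0, np.float32(5.3))]
46 [492.3  -7.8] [(89.2, np.float32(-85.3)), (19.9, np.float32(4.7))]Traceback (most recent call last):
  File "<stdin>", line 6, in <module>
  File "red.py", line 5, in red
    n,l,s,ce=cv2.connectedComponentsWithStats(m); k=1+np.argmax(s[1:,4]); ys,xs=np.where(l==k); return np.c_[xs,ys].astype(np.float32)
                                                      ~~~~~~~~~^^^^^^^^^
    return _wrapfunc(a, 'argmax', axis=axis, out=out, **kwds)
    return bound(*args, **kwds)
ValueError: attempt to get argmax of an empty sequence
```

```bash
python3 -m handwheel '[[[8,25,-10,0,0,0,1],[9,26,-30,0,0,0,1],[0,0,-40,0,0,0,1],[0,0,-25,0,0,0,1],[0,0,-8,0,0,0,1],[0,0,0,0,0,0,-0.2],[0,0,0,0,0,0,-0.6],[0,0,0,0,0,0,-0.6]]]' 40
python3 -m handwheel '[[[0,0,0,0,0,0,-0.6],[0,0,0,0,0,0,-0.6]]]'
```

```text
time_s: 17.48
eef_pos: [468.4, -11.8, 43.1]
ee_rot: [0.001, 0.677, 0.736, 0.0]
force: [-0.2, -0.0, -0.8]
grip_width: 0.374
grip_force: 0.0
time_s: 17.73
eef_pos: [468.4, -11.8, 43.3]
ee_rot: [0.001, 0.677, 0.736, 0.0]
force: [-1.5, 0.0, 6.4]
grip_width: 0.316
grip_force: 39.3
```

Gripped (27 mm). Lift, tilt about the light's long axis, and lower onto the edge.

```bash
python3 -m handwheel '[[[0,0,15,0,0,0,-0.6],[0,0,0,0.87,-10.56,0,-0.6],[0,0,0,0.87,-10.56,0,-0.6],[0,0,0,0.87,-10.56,0,-0.6],[0,0,0,0.87,-10.56,0,-0.6],[0,0,0,0,0,0,-0.6],[0,0,-10,0,0,0,-0.6],[0,0,0,0,0,0,-0.6]]]'
```

```text
time_s: 18.73
eef_pos: [472.0, 3.8, 46.8]
ee_rot: [0.139, 0.647, 0.723, 0.198]
force: [-0.0, -0.1, -0.9]
grip_width: 0.314
grip_force: 40.3
```

```bash
cat > att.py <<'E'
from h import *
s=sense(); q=s["ee_rot"]; M=R.from_quat([q[1],q[2],q[3],q[0]])
M0=R.from_quat([.677,.736,0,0])
D=M*M0.inv(); print("rel from upright",np.degrees(D.as_rotvec()).round(1))
u=np.array([.082,-.997,0]); 
for th in(40,30):
    print(th,"to go",np.degrees((R.from_rotvec(np.radians(th)*u)*D.inv()).as_rotvec()).round(1))
print("tool axes cols",M.as_matrix().round(2).tolist(),s["joints"].round(2),s["eef_pos"].round(1))
E
python3 att.py
```

```text
rel from upright [  5.9 -27.4   1.5]
40 to go [ -1.9 -12.4  -2.7]
30 to go [-2.9 -2.5 -2.4]
tool axes cols [[-0.12, 0.88, 0.46], [0.99, 0.08, 0.11], [0.05, 0.47, -0.88]] [-0.39  0.34  2.2   0.97  0.34 -1.39] [472.    3.8  46.8]
```

```bash
python3 -m handwheel '[[[0,0,15,0,0,0,-0.6],[25,-2,0,0,0,0,-0.6],[25,-3,0,0,0,0,-0.6],[25,-3,0,0,0,0,-0.6],[25,-3,0,0,0,0,-0.6],[10,0,0,0,0,0,-0.6],[0,0,0,0,0,0,-0.6]]]'
python3 att.py
```

```text
time_s: 19.6
eef_pos: [581.4, -6.8, 61.5]
ee_rot: [0.139, 0.647, 0.723, 0.198]
force: [-0.8, 0.2, -1.5]
grip_width: 0.312
grip_force: 40.2
rel from upright [  6.  -27.3   1.5]
40 to go [ -1.9 -12.5  -2.7]
30 to go [-2.9 -2.5 -2.4]
tool axes cols [[-0.12, 0.88, 0.46], [0.99, 0.08, 0.11], [0.05, 0.47, -0.88]] [-0.32  0.48  1.88  0.63  0.43 -0.96] [581.4  -6.8  61.5]
```

```bash
python3 -m handwheel '[[[0,0,0,-1.5,-0.7,-1.2,-0.6],[0,0,0,-1.5,-1,-1.2,-0.6],[0,0,0,-0.3,-3,-0.3,-0.6],[0,0,0,0.2,-3,0,-0.6],[0,0,0,0.3,-3,0,-0.6],[0,0,0,0.3,-3,0,-0.6],[0,0,0,0,0,0,-0.6]]]'
python3 att.py
```

```text
time_s: 20.48
eef_pos: [580.6, -5.2, 61.0]
ee_rot: [0.23, 0.638, 0.692, 0.248]
force: [0.5, -0.4, -1.6]
grip_width: 0.312
grip_force: 40.2
rel from upright [  3.1 -39.3  -0.2]
40 to go [ 0.1 -0.5  0.2]
30 to go [-0.7  9.4  0.2]
tool axes cols [[-0.08, 0.77, 0.63], [1.0, 0.06, 0.05], [-0.0, 0.64, -0.77]] [-0.32  0.47  2.02  1.58  0.25 -1.89] [580.6  -5.2  61. ]
```

```bash
python3 -m handwheel '[[[0,0,-8,0,0,0,-0.6],[0,0,-6,0,0,0,-0.6],[0,0,-3,0,0,0,-0.6],[0,0,-1,0,0,0,-0.6],[0,0,0,0,0,0,-0.6]]]'
```

```text
time_s: 21.1
eef_pos: [581.7, -5.3, 43.5]
ee_rot: [0.231, 0.638, 0.692, 0.248]
force: [0.2, -0.8, -0.7]
grip_width: 0.312
grip_force: 40.2
```

```bash
python3 -m handwheel '[[[0,0,0,0,0,0,-0.15],[0,0,0,0,0,0,-0.05],[0,0,0,0,0,0,-0.05],[-6,-0.5,7.5,0,0,0,-0.05],[-10,-0.8,12.5,0,0,0,-0.05],[-16,-1,20,0,0,0,0.2],[-15,-1,30,0,0,0,1],[0,0,40,0,0,0,1]]]'
python3 att.py
python3 - <<'E'
from h import *
import pickle
for n in("scene","top"):
    t=cam(n); pickle.dump(t,open(n[0]+"6.pkl","wb")); save(t[0],n+"6.png")
E
```

```text
time_s: 22.1
eef_pos: [534.4, -8.0, 147.0]
ee_rot: [0.23, 0.637, 0.692, 0.249]
force: [-0.4, -0.2, 0.2]
grip_width: 0.985
grip_force: 0.0
rel from upright [  3.2 -39.5  -0.1]
40 to go [ 0.  -0.4  0.1]
30 to go [-0.8  9.6  0.1]
tool axes cols [[-0.08, 0.77, 0.64], [1.0, 0.06, 0.05], [-0.0, 0.64, -0.77]] [-0.37  0.2   2.1   0.96  0.34 -1.29] [534.4  -8.  147. ]
```

```bash
python3 -m handwheel '[[[4,0,15,-0.6,7,0,1],[4,0,15,-0.6,7,0,1],[4,0,15,-0.6,7,0,1],[4,0,15,-0.6,7,0,1],[4,0,15,-0.5,6,0,1],[4,0,5,-0.4,5.4,0,1],[0,0,0,0,0,0,1],[0,0,0,0,0,0,1]]]'
python3 att.py
python3 - <<'E'
from red import *
w=cam("wrist"); pickle.dump(w,open("w7.pkl","wb")); save(w[0],"w7.png"); t=cam("top"); pickle.dump(t,open("t7.pkl","wb"))
for n,c in(("w",w),("t",t)):
    im=c[0].astype(int); m=(im[...,0]>90)&(im[...,0]>2.5*im[...,1])&(im[...,0]>2.5*im[...,2])
    k,l,s,ce=cv2.connectedComponentsWithStats(m.astype(np.uint8))
    for i in range(1,k):
        if s[i,4]>15: print(n,s[i],plane(ce[i],c,28).round(0))
E
```

```text
time_s: 23.2
eef_pos: [558.7, -1.7, 216.3]
ee_rot: [0.02, 0.673, 0.738, 0.041]
force: [-0.3, 0.3, -0.2]
grip_width: 1.0
grip_force: 0.0
rel from upright [ 1.9 -4.9  0.5]
40 to go [  1.6 -35.   -1. ]
30 to go [  0.7 -25.   -0.9]
tool axes cols [[-0.09, 0.99, 0.08], [1.0, 0.09, 0.03], [0.03, 0.09, -1.0]] [-0.24  0.36  1.5   0.06  1.21 -0.35] [558.7  -1.7 216.3]
w [315   0  48  16 563] [[582. 167.  28.]]
w [290 143  44  24 146] [[564.  38.  28.]]
w [291 174   1  16  16] [[550.   2.  28.]]
w [291 192   2  38  45] [[553. -30.  28.]]
t [221 181  22  22 390] [[579. 188.  28.]]
```

```bash
python3 -m handwheel '[[[5,0,0,-1.9,4.9,-0.5,1],[5,0,0,0,0,0,1],[0,0,0,0,0,0,1],[0,0,0,0,0,0,1]]]'
python3 att.py
python3 - <<'E'
from red import *
w=cam("wrist"); pickle.dump(w,open("w8.pkl","wb")); save(w[0],"w8.png")
im=w[0].astype(int)
for r in range(135,245,6): print(r,' '.join('%d/%d'%(im[r,x].sum()//3,im[r,x,0]-im[r,x,2]) for x in range(272,350,3)))
E
```

```text
time_s: 23.8
eef_pos: [568.9, -2.1, 217.4]
ee_rot: [0.001, 0.678, 0.736, -0.0]
force: [-0.2, -0.9, 0.1]
grip_width: 1.003
grip_force: 0.0
rel from upright [-0.1 -0.  -0.1]
40 to go [  3.3 -39.9   0.1]
30 to go [  2.5 -29.9   0.1]
tool axes cols [[-0.08, 1.0, 0.0], [1.0, 0.08, -0.0], [-0.0, 0.0, -1.0]] [-0.21  0.43  1.4  -0.    1.32 -0.29] [568.9  -2.1 217.4]
135 154/7 155/5 154/6 154/6 153/5 155/6 153/6 152/7 157/5 72/29 63/30 63/30 63/30 60/20 41/2 42/3 40/2 40/2 62/26 62/28 62/29 60/29 69/31 154/4 153/5 153/6
141 151/7 153/5 153/6 154/7 154/6 154/6 153/7 153/6 89/26 117/26 118/28 117/28 109/9 110/12 109/12 110/12 110/12 118/27 119/27 118/28 111/15 109/11 112/20 139/11 153/5 152/6
147 152/5 152/5 154/6 153/6 152/5 152/5 152/5 153/5 88/20 109/15 126/-2 126/-2 125/-3 124/-4 125/-2 125/-3 125/-3 124/-4 125/-3 124/-3 125/-3 125/-5 115/25 137/11 152/7 153/6
153 150/5 151/5 153/6 153/6 153/5 155/6 156/5 157/6 51/15 133/5 144/1 145/1 144/0 145/1 145/1 145/1 145/1 145/1 144/0 145/1 145/1 145/1 132/3 139/12 152/6 150/7
159 150/7 150/6 151/7 152/6 153/6 152/7 153/5 152/7 107/14 101/9 124/-4 1
[... 1709 characters left out ...]
117/0 118/-1 117/0 117/0 117/0 117/0 115/2 71/44 158/4 156/6 155/5
225 158/6 159/7 158/6 158/6 158/5 158/6 158/6 158/6 160/7 99/4 58/15 60/15 57/13 58/14 52/13 57/18 55/16 51/7 51/4 51/3 51/3 49/3 151/6 153/6 154/6 154/7
231 160/6 159/6 159/6 159/4 159/6 159/6 157/6 158/7 158/7 159/6 157/6 156/6 158/6 159/6 160/4 158/6 158/5 158/5 157/6 155/7 155/6 156/6 154/6 154/6 154/5 153/5
237 158/6 159/7 158/6 158/6 160/6 159/5 159/6 159/6 159/6 158/6 157/6 159/6 158/7 157/7 159/7 158/7 157/6 158/6 158/7 157/6 155/7 157/6 157/6 156/6 155/7 156/7
243 158/6 158/6 158/6 157/6 158/6 158/6 159/5 158/6 159/5 159/6 160/5 160/5 157/7 157/6 155/6 156/6 155/6 156/6 157/6 156/6 155/7 155/6 154/6 155/5 157/6 157/6
```

```bash
cat > lens.py <<'E'
from red import *
def light(w,x0,x1,y0,y1):
    im=cv2.GaussianBlur(w[0],(3,3),0).astype(int); m=np.zeros(im.shape[:2],np.uint8)
    m[y0:y1,x0:x1]=((im[...,0]-im[...,2]<=3)&(im.sum(2)>300))[y0:y1,x0:x1]
    m=cv2.morphologyEx(m,cv2.MORPH_CLOSE,np.ones((7,7))); m=cv2.morphologyEx(m,cv2.MORPH_OPEN,np.ones((7,7)))
    n,l,s,ce=cv2.connectedComponentsWithStats(m); k=1+np.argmax(s[1:,4]); ys,xs=np.where(l==k); print(s[k]); return np.c_[xs,ys].astype(np.float32)
E
python3 - <<'E'
from lens import *
w=pickle.load(open("w8.pkl","rb")); p=light(w,280,350,130,235); r8=show(w,p,28)
w7=pickle.load(open("w7.pkl","rb")); p7=light(w7,280,350,130,245); show(w7,p7,28); print(tri(cv2.minAreaRect(p)[0],w,cv2.minAreaRect(p7)[0],w7))
t=pickle.load(open("t7.pkl","rb")); print(np.round(t[3]))
E
```

```text
[ 301  143   36   78 2751]
28 [572.8  -4.5] [(81.1, np.float32(-85.4)), (36.5, np.float32(4.6))]
[ 294  149   36   78 2722]
28 [572.1  -4.4] [(82.0, np.float32(-84.4)), (36.2, np.float32(5.6))]
(array([572.93638832,  -5.45004298,  16.47954   ]), np.float64(0.453312610564898))
[437. -23. 927.]
```

```bash
python3 -m handwheel '[[[2,-1.5,-35,0,0,0,1],[2,-1,-50,0,0,0,1],[0,0,-50,0,0,0,1],[0,0,-35,0,0,0,1],[0,0,-17,0,0,0,1],[0,0,-10,0,0,0,1],[0,0,0,0,0,0,1],[0,0,0,0,0,0,0.6]]]'
python3 -m handwheel '[[[0,0,0,0,0,0,0.3],[0,0,0,0,0,0,0],[0,0,0,0,0,0,-0.3],[0,0,0,0,0,0,-0.3],[0,0,0,0,0,0,-0.3]]]' 40
```

```text
time_s: 24.85
eef_pos: [574.0, -4.7, 21.6]
ee_rot: [0.001, 0.678, 0.736, -0.0]
force: [0.1, -0.1, 0.0]
grip_width: 0.815
grip_force: 0.0
time_s: 25.48
eef_pos: [573.7, -4.7, 21.2]
ee_rot: [0.001, 0.678, 0.736, -0.0]
force: [-0.8, 1.7, 5.3]
grip_width: 0.526
grip_force: 41.2
```

```bash
python3 -m handwheel '[[[0,0,10,0,0,0,-0.3],[0,0,30,0,0,0,-0.3],[0,-15,50,0,0,-5,-0.3],[0,-40,50,0,0,-6,-0.3],[0,-50,50,0,0,-6,-0.3],[0,-50,30,0,0,-6,-0.3],[0,-50,0,0,0,-6,-0.3],[-2,-40,0,0,0,-0.7,-0.3]]]'
python3 -m handwheel '[[[0,-13,0,0,0,0,-0.3],[0,0,0,0,0,0,-0.3],[0,0,0,0,0,0,-0.3],[0,0,0,0,0,0,-0.3]]]'
python3 - <<'E'
from red import *
w=cam("wrist"); pickle.dump(w,open("w9.pkl","wb")); save(w[0],"w9.png")
s=sense(); q=s["ee_rot"]; print(s["eef_pos"],R.from_quat([q[1],q[2],q[3],q[0]]).as_matrix().round(4).tolist())
g=w[0].astype(int).sum(2)//3
for r in range(0,170,10): print(r,' '.join('%d'%g[r,x] for x in range(245,395,5)))
E
```

```text
time_s: 26.48
eef_pos: [570.9, -244.7, 234.0]
ee_rot: [0.0, 0.844, 0.536, -0.001]
force: [0.5, 0.4, -1.9]
grip_width: 0.522
grip_force: 41.4
time_s: 26.98
eef_pos: [571.5, -254.7, 233.6]
ee_rot: [0.0, 0.843, 0.538, -0.001]
force: [-0.4, 1.0, -1.0]
grip_width: 0.521
grip_force: 41.4
[ 571.51235245 -254.85467026  233.60997793] [[0.4214, 0.9069, -0.0009], [0.9069, -0.4214, -0.0013], [-0.0015, -0.0003, -1.0]]
0 164 164 161 161 162 161 161 162 161 159 159 160 158 158 158 159 158 157 158 159 156 157 157 157 157 156 156 154 156 156
10 164 164 164 162 161 162 161 162 160 160 161 161 158 160 156 157 160 159 158 157 158 160 161 157 157 156 157 155 156 156
20 162 163 161 164 163 165 161 163 162 162 162 162 159 156 157 158 160 161 160 161 161 159 158 156 157 157 154 158 157 154
30 165 163 162 162 162 162 160 168 38 27 36 36 35 34 34 34 32 33 33 34 33 33 22 158 157 158 156 157 158 158
40 163 165 165 161 161 162 160 168 36 28 26 26 25 25 23 24 24 24 24 25 26 33 27 161 159 159 160 159 159 157
50 164 165 163 163 162 161 160 168 34 28 28 80 79 78 77 77 76 76 76 69 25 31 32 159 162 161 157 159 159 159
[... 498 characters left out ...]
9 69 35 21 26 165 159 159 159 157 160 157 158
110 161 160 159 159 157 158 160 159 28 29 21 71 71 70 69 69 70 68 69 29 21 24 165 157 159 160 160 161 157 158
120 156 159 158 158 157 154 155 155 26 26 21 69 69 68 68 68 67 67 67 25 22 25 145 159 161 160 158 161 162 161
130 158 158 158 158 154 157 157 158 26 27 20 69 68 67 67 67 67 66 67 25 24 24 143 160 158 159 161 161 159 162
140 159 158 157 157 153 155 155 154 24 26 21 58 57 56 56 56 56 56 56 21 23 24 156 159 162 161 159 159 160 161
150 155 158 157 155 156 155 156 153 22 26 25 25 24 23 23 23 23 23 22 23 24 24 157 160 160 159 157 160 160 158
160 161 158 157 156 158 40 42 41 39 40 39 35 20 22 20 20 21 21 37 38 38 39 37 36 162 158 159 160 162 160
```

Run:
```python
from red import *
w=pickle.load(open("w9.pkl","rb")); im=w[0].astype(int); g=im.sum(2)/3
m=np.zeros(g.shape,np.uint8); m[40:152,290:350]=((g>48)&(g<100))[40:152,290:350]
n,l,s,c=cv2.connectedComponentsWithStats(m); k=1+np.argmax(s[1:,4]); print(s[k]); ys,xs=np.where(l==k); p=np.c_[xs,ys].astype(np.float32)
show(w,p,10)
# line fits, per-row/col edges -> plane z=10
L=[];Rr=[];T=[];B=[]
for y in range(55,138): q=xs[ys==y]; L.append((q.min()-.5,y)); Rr.append((q.max()+.5,y))
for x in range(303,337): q=ys[xs==x]; T.append((x,q.min()-.5)); B.append((x,q.max()+.5))
a=-np.degrees(0); 
ln=[]
for nme,e in(("L",L),("R",Rr),("T",T),("B",B)):
    P=plane(e,w,10)[:,:2].astype(np.float32); v=cv2.fitLine(P,cv2.DIST_HUBER,0,.01,.01).ravel(); ln.append(v); print(nme,v[2:].round(1),np.degrees(np.arctan2(v[1],v[0])).round(2))
yaw=np.radians(-24.6); ux=np.array([np.cos(yaw),np.sin(yaw)]); uy=np.array([-ux[1],ux[0]])
o=np.array([610.5,-178.1]); d=[float((v[2:]-o)@(ux if i<2 else uy)) for i,v in enumerate(ln)]; print(d,"center",o+ux*(d[0]+d[1])/2+uy*(d[2]+d[3])/2,"size",d[1]-d[0],d[2]-d[3])
# outer edges at z=20
D=np.zeros(g.shape,np.uint8); D[20:150,270:370]=(g<100)[20:150,270:370]
E1=[(np.where(D[y])[0].min()-.5,y) for y in range(45,145)]; E2=[(np.where(D[y])[0].max()+.5,y) for y in range(45,145)]
for e in(E1,E2):
  for z in(0,20):
    P=plane(e,w,z)[:,:2].astype(np.float32); v=cv2.fitLine(P,cv2.DIST_HUBER,0,.01,.01).ravel(); print("outer",z,np.degrees(np.arctan2(v[1],v[0])).round(2),float((v[2:]-o)@ux))
for x in(290,316,342): print(x,[tuple(im[r,x]) for r in range(150,182,2)])
```

```text
[ 296   45   45   96 4089]
10 [ 610.2 -177.8] [(46.2, np.float32(-25.0)), (95.6, np.float32(65.0))]
L [ 590.8 -164.6] 65.12
R [ 630.  -189.5] 64.53
T [ 629.  -134.4] -24.95
B [ 589.6 -221.6] -24.95
[-23.585736318479537, 22.518124653160474, 47.44265502920414, -48.225874185085274] center [ 609.85162492 -178.23385245] size 46.10386097164001 95.6685292142894
outer 0 64.87 -39.40011186953805
outer 20 64.87 -37.41784266107463
outer 0 64.85 39.64851550926335
outer 20 64.85 37.334592065913895
290 [(np.int64(26), np.int64(26), np.int64(26)), (np.int64(26), np.int64(24), np.int64(24)), (np.int64(36), np.int64(37), np.int64(35)), (np.int64(73), np.int64(75), np.int64(70)), (np.int64(69), np.int64(31), np.int64(30)), (np.int64(72), np.int64(25), np.int64(24)), (np.int64(75), np.int64(26), np.int64(24)), (np.int64(94), np.int64(27), np.int64(25)), (np.int64(128), np.int64(32), np.int64(31)), (np.int64(130), np.int64(33), np.int64(30)), (np.int64(132), np.int64(34), np.int64(31)), (np.int64(106), np.int64(38), np.int64(36)), (np.int64(105), np.int64(86), np.int64(89)), (np.int64(119), np.int64(104
[... 858 characters left out ...]
.int64(23), np.int64(23)), (np.int64(25), np.int64(24), np.int64(24)), (np.int64(24), np.int64(23), np.int64(23)), (np.int64(73), np.int64(75), np.int64(70)), (np.int64(67), np.int64(29), np.int64(28)), (np.int64(69), np.int64(22), np.int64(22)), (np.int64(72), np.int64(24), np.int64(23)), (np.int64(80), np.int64(25), np.int64(23)), (np.int64(128), np.int64(30), np.int64(28)), (np.int64(130), np.int64(32), np.int64(30)), (np.int64(131), np.int64(31), np.int64(30)), (np.int64(104), np.int64(35), np.int64(34)), (np.int64(111), np.int64(86), np.int64(88)), (np.int64(133), np.int64(106), np.int64(109)), (np.int64(117), np.int64(105), np.int64(109)), (np.int64(124), np.int64(125), np.int64(127))]
```

Run:
```python
from red import *
w=pickle.load(open("w9.pkl","rb")); s=sense(); e=s["eef_pos"]
q=s["ee_rot"]; M=R.from_quat([q[1],q[2],q[3],q[0]]).as_matrix()
im=w[0].astype(int)
z=e[2]+0.8
rows=[]
for x in range(285,350):
    col=im[150:180,x,0]; r=150+np.where(col>110)[0][0]; rows.append((x,r-.5))
P=plane(rows,w,z)-e; T=P@M; print("end tool x",T[:,0].min().round(1),np.median(T[:,0]).round(1),T[:,0].max().round(1)); k=np.polyfit(T[:,1],T[:,0],1); print("slope deg",np.degrees(np.arctan(k[0])))
# side extents at row 168
for r in(166,168,170):
    c=np.where(im[r,240:400,0]>110)[0]; c=240+c[im[r,240+c,1]<60]; print(r,(plane([(c.min()-.5,r),(c.max()+.5,r)],w,z)-e)@M)
d=np.array([610.2,-178.1])-e[:2]; print("delta",d)
```

```text
end tool x 47.2 47.2 51.4
slope deg -1.5141247746090027
166 [[ 46.56876113 -21.30020393  -0.86438166]
 [ 46.54913822  21.50305456  -0.87749084]]
168 [[ 45.72167337 -21.3367821   -0.86308041]
 [ 45.70193778  21.53854381  -0.87621154]]
170 [[ 44.87192303 -21.79449888  -0.86164583]
 [ 44.85187954  21.57415278  -0.87492793]]
delta [38.68764755 76.75467026]
```

```bash
python3 -m handwheel '[[[19,38,-30,0,0,-0.2,-0.3],[19.5,38.5,-50,0,0,0,-0.3],[0,0,-50,0,0,0,-0.3],[0,0,-35,0,0,0,-0.3],[0,0,-15,0,0,0,-0.3],[0,0,0,0,0,0,-0.3],[0,0,0,0,0,0,-0.3]]]'
python3 -c "
from rig import *;s=sense();print(s['eef_pos'],s['force'],s['ee_rot'])"
```

```text
time_s: 27.9
eef_pos: [609.6, -181.8, 57.9]
ee_rot: [0.002, 0.844, 0.536, -0.0]
force: [0.3, -0.5, -2.0]
grip_width: 0.517
grip_force: 41.4
[ 609.56875915 -181.80705215   57.90172058] [ 0.33013963 -0.4672549  -1.95131436] [ 1.50622331e-03  8.44318342e-01  5.35839776e-01 -5.07346290e-05]
```

```bash
python3 -m handwheel '[[[0.6,3.7,-6,0,0,0,-0.3],[0,0,-6,0,0,0,-0.3],[0,0,0,0,0,0,-0.3],[0,0,0,0,0,0,-0.3]]]'
python3 -c "
from rig import *;s=sense();print(s['eef_pos'],s['force'],s['ee_rot'])"
```

```text
time_s: 28.4
eef_pos: [609.4, -177.8, 44.2]
ee_rot: [0.0, 0.844, 0.536, -0.001]
force: [0.3, -0.5, -2.2]
grip_width: 0.52
grip_force: 41.4
[ 609.397408   -177.78996314   44.17735212] [ 0.32645447 -0.48502608 -2.20888369] [ 3.12856830e-04  8.44335177e-01  5.35814736e-01 -7.61306606e-04]
```

```bash
python3 -m handwheel '[[[0.6,-0.3,-3,0,0,0,-0.3],[0,0,-3,0,0,0,-0.3],[0,0,-2,0,0,0,-0.3],[0,0,-2,0,0,0,-0.3],[0,0,0,0,0,0,-0.3]]]'
python3 -c "
from rig import *;s=sense();print(s['eef_pos'],s['force'],s['ee_rot'])"
```

```text
time_s: 29.02
eef_pos: [609.9, -178.0, 33.9]
ee_rot: [0.0, 0.844, 0.536, -0.001]
force: [-0.0, -0.3, -0.7]
grip_width: 0.524
grip_force: 41.4
[ 609.88346252 -177.96606597   33.93249996] [-0.02733592 -0.34649342 -0.67418988] [ 1.17507456e-04  8.44322228e-01  5.35835090e-01 -8.47664312e-04]
```

```bash
python3 -m handwheel '[[[0,0,-1.5,0,0,0,-0.3],[0,0,-1.2,0,0,0,-0.3],[0,0,0,0,0,0,-0.3]]]'
python3 -m handwheel '[[[0,0,0,0,0,0,-0.3]]]'
```

```text
time_s: 29.4
eef_pos: [609.9, -178.0, 31.4]
ee_rot: [0.0, 0.844, 0.536, -0.001]
force: [0.2, -0.3, -0.3]
grip_width: 0.516
grip_force: 41.4
time_s: 29.52
eef_pos: [609.9, -178.0, 31.4]
ee_rot: [0.0, 0.844, 0.536, -0.001]
force: [0.2, 0.2, -2.0]
grip_width: 0.522
grip_force: 41.4
```

Release (a drop of at most about 1 mm), raise, and check.

```bash
python3 -m handwheel '[[[0,0,-0.7,0,0,0,-0.3],[0,0,0,0,0,0,0.3],[0,0,0,0,0,0,0.6],[0,0,0,0,0,0,0.6],[0,0,25,0,0,0,0.8],[0,0,50,0,0,0,1],[-20,-30,50,0,0,0,1],[-20,-40,50,0,0,0,1]]]'
python3 -m handwheel '[[[0,0,0,0,0,0,1],[0,0,0,0,0,0,1]]]'
python3 - <<'E'
from lens import *
w=cam("wrist"); pickle.dump(w,open("wA.pkl","wb"));print(sense()["eef_pos"])
sc=cam("scene")
im=w[0]; save(np.vstack([cv2.resize(im[0:200,200:440],(480,400)),cv2.resize(sc[0][120:240,180:450],(480,190))]),"fin.png")
E
```

```text
time_s: 30.52
eef_pos: [570.9, -245.5, 204.2]
ee_rot: [0.001, 0.844, 0.536, -0.001]
force: [0.7, -0.2, -0.5]
grip_width: 0.999
grip_force: 0.0
time_s: 30.78
eef_pos: [571.1, -244.8, 201.2]
ee_rot: [-0.001, 0.844, 0.536, -0.001]
force: [-0.2, 1.2, -0.4]
grip_width: 1.003
grip_force: 0.0
[ 571.16295333 -244.29612995  200.73131685]
```

View pics/fin.png

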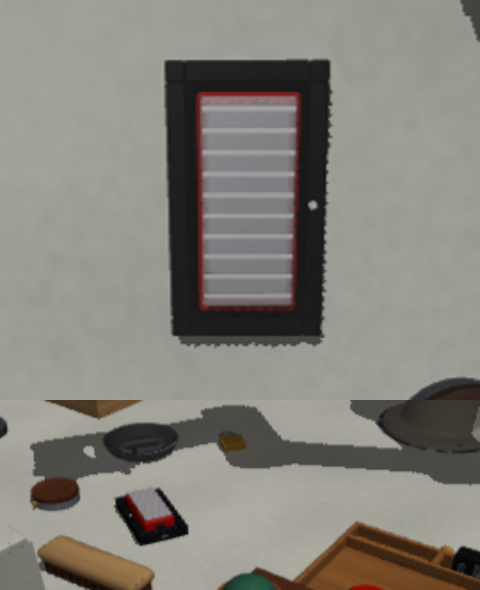

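The light sits square in the pocket with its lens up. A white spot, possibly an indicator, shows on the dock rim at (313,205), and the carabiner is in the dish.

```bash
python3 -c "
from rig import *;print(finish_job())"
```

```text
the job is handed in; nothing more can be done
None
```

The job is handed in at about 31 s: the carabiner is in the grey dish, and the bike light sits lens-up and square in the dock's pocket. I took "fully home" from the release height and the last pictures, not from a press test.

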